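Seal the canisters, shortest to tallest

ROBOT

A 6-joint arm with a two-finger parallel gripper is mounted at the origin on the work surface. World frame = base frame: x ahead of the robot, y to its left, z up, the work surface at z = 0. Lengths are in m, angles in rad, forces in N, time in s.
With the tool pointing down it reaches from about 0.425 to 0.95 m from the base axis. Payload 3.5 kg.
Tool frame: the origin (TCP) lies on the centre line of the jaws, within the pads' length; the fingertips stand 11 mm ahead of it and the grasp point (between the pads) lies 8 mm behind it; y points along the fingers, x is the direction in which the jaws open and shut, and the axes are right-handed (so a half turn about y gives the same grasp; the last joint's range is limited). The gripper opens to 85 mm and grips with 20 to 120 N. Pads are 22 mm wide; open, the fingers measure 114 mm over their backs; the gripper's body (76 mm by 85 mm) begins 54 mm behind the grasp point. The pads swing forward as they close: fully open they stand 13 mm farther back than shut.
Start: joints at [1.036, 0.286, 1.577, -0, 1.279, -0.15], TCP at [0.253, 0.626, 0.242] pointing down, gripper open.
Joint ranges: [-2.77, 2.77], [-0.9, 2.22], [0.21, 2.48], [-1.53, 4.67], [0.24, 2.81], [-2.84, 2.84]. Speed limits (rad/s): [2.79, 2.79, 3.14, 3.14, 3.14, 3.14].

INTERFACE

Orientations are given as a unit quaternion [x, y, z, w].
In Python, from plant import get_state, read_camera, sign_off gives the robot as it stands.
- The arm moves only by the shell command python3 -m inch 'ROWS' [FORCE]. ROWS is JSON, a list of rows, each an object of numbers: "ax", "ay", "az": the turn, a rotation vector about the tool's x, y, z in rad; "x", "y", "z": the shift along the tool's x, y, z in mm; "hand": the closure, from -1 (fully open) to 1 (shut). In form: [{"ax": .., "ay": .., "az": .., "x": .., "y": .., "z": .., "hand": ..}, ...]. A call has 1 to 5 rows; each row shifts and turns the commanded pose from where the row before left it, along the tool's axes as they then stand; what a row does not reach is not made up. A row lasts 1/12 s, in which the tool goes at most 41.7 mm and 7.16 degrees, less where a joint would pass 70% of its speed; a pose out of reach is approached as far as the arm can. A call with a gripper value outside its range is refused whole. The fingers move at their own pace and stop on an object; FORCE is the grip in N (left out, the last holds). Time passes only in rows, so rows that do not move let the fingers close. It gives the time, the measured TCP pose, the force and the opening at its end, in the units of the state.
- get_state(): the state, without advancing time (a new reading comes with each control period).
- read_camera(name): name is "side" or "top" or "wrist"; returns a dict with "img" (420x560x3 uint8, red, green, blue), "fov_y" (degrees; the focal length in pixels is half the picture's height over the tangent of half this angle, whatever the lens; pixels are square), "cx", "cy" (the principal point, pixels), "distortion" ([k1, k2, p1, p2, k3] as OpenCV has them; the pictures are not rectified), "T" (4x4, takes a point from camera to world coordinates); the wrist camera has in their place "T_tool_cam" (4x4, takes a point from camera to tool coordinates, whose origin is the TCP and whose axes are the tool frame's). Camera axes: x right, y down, z forward; pixel columns grow to the right and rows downward; lengths in m; the calibration is good to about 2 mm. A picture is of the moment at which its call begins: read the wrist's pose just before it. There is no depth.
- sign_off(): hands the job in, once; it reports no verdict.
The state is a dict: "time": time; "qpos": joint angles; "dq": joint speeds; "joint_efforts": joint torques, N m; "eef_pos": TCP position; "tcp_rot": TCP orientation; "contact_force": force on the tool from outside, world axes, zero at the start; "wrist_torque": the same for the moment, N m; "opening": opening from 0.0 (shut) to 1.0 (fully open).
Only numpy, scipy, OpenCV 4.12 (cv2) and the standard library are available. Lean on these libraries where they do the work, as an engineer would, in place of code of your own. Each camera call takes 0.05 s, during which the arm holds its last target. There are 200 camera calls.

TASK

Seal the three steel canisters in order of height, the shortest first and the tallest last: with the fingertips, gently press the white button in the middle of each lid down until it is all or nearly all the way in. Leave every canister standing where it is, lift nothing, leave the bottles, jars, tin and spool alone, and finish with the hand clear.

Things in the scene. Friction and masses are not known exactly. Their poses are not given: they have to be found in the camera images.
- short_can: the shortest of three steel canisters with grey lids: upright, loose, 70 mm across, 80 mm from the table to the top of its lid; origin at the centre of its underside, z up; it stands on the table and weighs 0.2 to 0.7 kg
- short_top (a point): centre of the top face of the white round press button (cap 34 mm across on a 38 mm collar) in the middle of the shortest canister's lid; the point moves down with the button. Unpressed, the face stands 24 mm above the lid (104 mm above the table); fully pressed, 10 mm above it. The cap itself is sprung: under a finger it sinks a further 0.5 mm per newton (up to 8 mm) and comes back when let go
- short_button (a joint): how far the shortest canister's button is pressed, in m: about 0 (at most 0.0015) is up, 0.014 is fully down at a stop; it moves down against about 3 N, a push of 6 to 8 N takes it to the stop without strain (keep below 25 N), and stays where it is left. The lid is sealed from 0.008 on
- medium_can: the middle-height of three steel canisters with grey lids: upright, loose, 70 mm across, 110 mm from the table to the top of its lid; origin at the centre of its underside, z up; it stands on the table and weighs 0.2 to 0.7 kg
- medium_top (a point): centre of the top face of the white round press button (cap 34 mm across on a 38 mm collar) in the middle of the middle-height canister's lid; the point moves down with the button. Unpressed, the face stands 24 mm above the lid (134 mm above the table); fully pressed, 10 mm above it. The cap itself is sprung: under a finger it sinks a further 0.5 mm per newton (up to 8 mm) and comes back when let go
- medium_button (a joint): how far the middle-height canister's button is pressed, in m: about 0 (at most 0.0015) is up, 0.014 is fully down at a stop; it moves down against about 3 N, a push of 6 to 8 N takes it to the stop without strain (keep below 25 N), and stays where it is left. The lid is sealed from 0.008 on
- tall_can: the tallest of three steel canisters with grey lids: upright, loose, 70 mm across, 140 mm from the table to the top of its lid; origin at the centre of its underside, z up; it stands on the table and weighs 0.2 to 0.7 kg
- tall_top (a point): centre of the top face of the white round press button (cap 34 mm across on a 38 mm collar) in the middle of the tallest canister's lid; the point moves down with the button. Unpressed, the face stands 24 mm above the lid (164 mm above the table); fully pressed, 10 mm above it. The cap itself is sprung: under a finger it sinks a further 0.5 mm per newton (up to 8 mm) and comes back when let go
- tall_button (a joint): how far the tallest canister's button is pressed, in m: about 0 (at most 0.0015) is up, 0.014 is fully down at a stop; it moves down against about 3 N, a push of 6 to 8 N takes it to the stop without strain (keep below 25 N), and stays where it is left. The lid is sealed from 0.008 on
- vial0: small amber glass bottle with black cap, 30 mm across, 68 mm tall; loose bystander, to be left alone; origin at the centre of its underside
- vial1: small amber glass bottle with black cap, 30 mm across, 68 mm tall; loose bystander, to be left alone; origin at the centre of its underside
- vial2: small amber glass bottle with black cap, 30 mm across, 68 mm tall; loose bystander, to be left alone; origin at the centre of its underside
- jar0: clear glass jar with a flat metal lid, 68 mm across, 88 mm tall; loose bystander, to be left alone; origin at the centre of its underside
- jar1: clear glass jar with a flat metal lid, 68 mm across, 88 mm tall; loose bystander, to be left alone; origin at the centre of its underside
- spool: empty wooden spool standing on end, 60 mm across, 60 mm tall; loose bystander, to be left alone; origin at the centre of its underside
- tin: low round metal tin, 64 mm across, 35 mm tall; loose bystander, to be left alone; origin at the centre of its underside

How it is judged:
By the outcome, as a careful person would: the job done as asked, in the order asked, and still so for the second after the job is handed in, with the robot touching nothing.
It also fails if it takes over 54 s, if anything falls off the work surface, if the arm or the gripper's body presses on something with over 40 N, if the wrist force passes 120 N, or if a joint passes its speed limit or range.

## Working session

There is one attempt and no reset: what is moved stays moved. The work goes in short steps, Python scripts to look and compute and a shell command to move; the robot and the scene stay as the last step left them, time stands still between calls to the robot, and variables do not carry over. Pictures are saved under pics/ and viewed, about 8 in all and at most 12, crops included, and the job is handed in when it is done.

```bash
mkdir -p pics; cat > h.py <<'E'
import numpy as np, cv2
from plant import get_state, read_camera
from scipy.spatial.transform import Rotation as R
def snap(n,f):
    s=get_state(); c=read_camera(n); cv2.imwrite('pics/'+f,c['img'][:,:,::-1])
    if 'T' not in c:
        T=np.eye(4);T[:3,:3]=R.from_quat(s['tcp_rot']).as_matrix();T[:3,3]=s['eef_pos'];c['T']=T@np.array(c['T_tool_cam'])
    c={k:v for k,v in c.items() if k!='img'}
    np.save('pics/'+f+'.npy',c,allow_pickle=True); return c
def K(c):
    f=210/np.tan(np.radians(c['fov_y'])/2); return np.array([[f,0,c['cx']],[0,f,c['cy']],[0,0,1]])
def world(f,u,v,z):
    c=np.load('pics/'+f+'.npy',allow_pickle=True).item(); T=np.array(c['T'])
    p=cv2.undistortPoints(np.array([[[u,v]]],float),K(c),np.array(c['distortion'],float))[0,0]
    d=T[:3,:3]@[p[0],p[1],1]; o=T[:3,3]; return o+d*(z-o[2])/d[2]
E
python3 - <<'E'
from h import *
for n in('top','side'):
    c=snap(n,n+'0.png'); print(n,np.round(c['T'],3).tolist())
s=get_state();print(s['time'],s['eef_pos'],s['tcp_rot'],s['opening'],s['contact_force'])
print(np.round(R.from_quat(s['tcp_rot']).as_matrix(),3))
E
```

```text
top [[0.026, -0.985, 0.17, 0.396], [-1.0, -0.025, 0.008, 0.009], [-0.004, -0.17, -0.985, 1.093], [0.0, 0.0, 0.0, 1.0]]
side [[-0.96, -0.206, 0.19, 0.421], [-0.28, 0.703, -0.654, 0.432], [0.001, -0.681, -0.732, 0.602], [0.0, 0.0, 0.0, 1.0]]
0.1 [0.25305565 0.62514442 0.24104266] [ 0.58670934  0.39446858 -0.39586797 -0.58605054] 0.999266691334293 [-0.4214063  -0.37684444  0.42368933]
[[ 0.375 -0.001 -0.927]
 [ 0.927 -0.002  0.375]
 [-0.002 -1.     0.   ]]
```

View pics/top0.png

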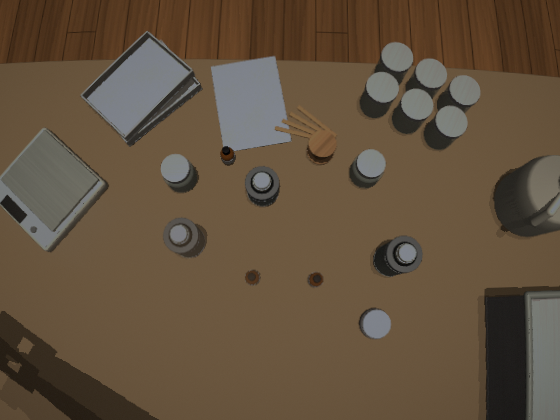

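View pics/side0.png

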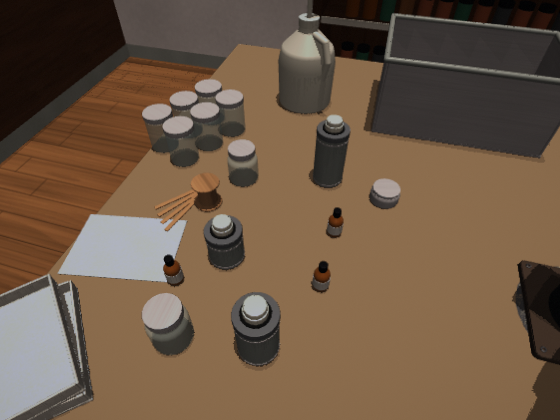

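Top view: the buttons are at about (262,182), (179,234) and (406,253). Side view: the same ones are at (222,225), (256,308) and (334,124). I'll triangulate these to get heights and identities.

```bash
python3 - <<'E'
from h import *
for t,s in (((262,181.5),(222,224)),((179,234),(256,307)),((406,253),(334.5,123))):
    for z in (.104,.134,.164):
        a=world('top0.png',*t,z);b=world('side0.png',*s,z); print(z,np.round(a,3),np.round(b,3),round(np.linalg.norm(a-b)*1e3,1))
for n,p in dict(vialA=(227,152),vialB=(252,276),vialC=(316,279)).items(): print(n,world('top0.png',*p,.06).round(3))
for n,p in dict(jarA=(176,169),jarB=(370,165)).items(): print(n,world('top0.png',*p,.088).round(3))
print('spool',world('top0.png',322,143,.06).round(3),'tin',world('top0.png',376,324,.035).round(3))
E
```

```text
0.104 [0.634 0.041 0.104] [0.634 0.054 0.104] 13.5
0.134 [0.626 0.04  0.134] [0.621 0.077 0.134] 37.7
0.164 [0.619 0.039 0.164] [0.608 0.1   0.164] 62.0
0.104 [0.525 0.198 0.104] [0.527 0.186 0.104] 12.2
0.134 [0.522 0.193 0.134] [0.521 0.201 0.134] 8.6
0.164 [0.518 0.187 0.164] [0.515 0.216 0.164] 29.3
0.104 [ 0.5   -0.242  0.104] [ 0.503 -0.296  0.104] 54.2
0.134 [ 0.496 -0.235  0.134] [ 0.498 -0.252  0.134] 17.8
0.164 [ 0.493 -0.227  0.164] [ 0.493 -0.208  0.164] 18.5
vialA [0.705 0.117 0.06 ]
vialB [0.451 0.056 0.06 ]
vialC [ 0.448 -0.071  0.06 ]
jarA [0.659 0.215 0.088]
jarB [ 0.678 -0.175  0.088]
spool [ 0.73 -0.08  0.06] tin [ 0.361 -0.197  0.035]
```

Order is consistent: (262,182) is short, (179,234) medium, (406,253) tall. The residuals are large, so I'll read the pixels from enlarged crops.

```bash
python3 - <<'E'
import cv2,numpy as np
def crop(f,u,v,w=33):
    i=cv2.imread('pics/'+f)[v-w:v+w,u-w:u+w]; i=cv2.resize(i,(264,264),interpolation=cv2.INTER_CUBIC)
    for k in range(0,264,40): cv2.putText(i,str(u-w+k//4),(k,8),0,.3,(0,255,255));cv2.putText(i,str(v-w+k//4),(0,k+4),0,.3,(0,255,255));cv2.line(i,(k,10),(k,16),(0,255,255));cv2.line(i,(20,k),(26,k),(0,255,255))
    return i
a=np.vstack([np.hstack([crop('top0.png',*p) for p in((262,182),(179,234),(404,253))]),np.hstack([crop('side0.png',*p) for p in((222,230),(256,314),(334,130))])])
cv2.imwrite('pics/crops.png',a)
E
```

```text
(no output)
```

View pics/crops.png

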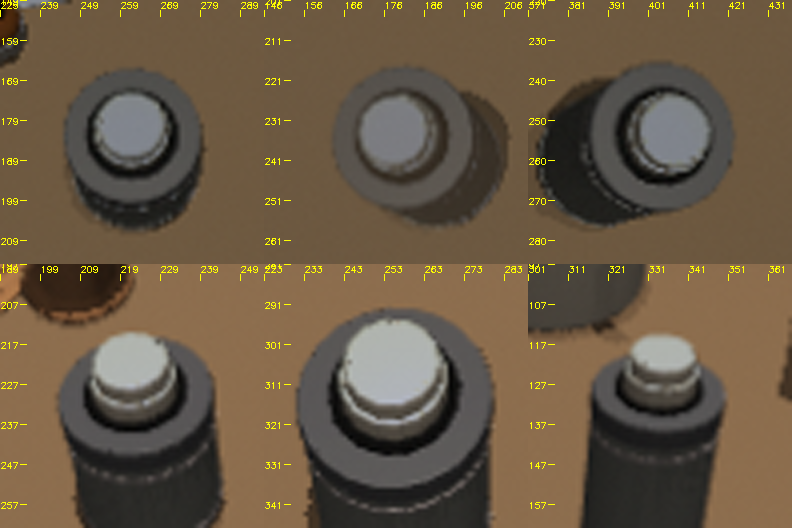

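Crops, button face centres: top view (261.8,180.3), (178.8,233.5), (407.8,252.5); side view (221.8,221), (255,305.3), (334.8,119.5).

```bash
python3 - <<'E'
from h import *
for z,t,s in ((.104,(261.8,180.3),(221.8,221)),(.134,(178.8,233.5),(255,305.3)),(.164,(407.8,252.5),(334.8,119.5))):
    a=world('top0.png',*t,z);b=world('side0.png',*s,z);m=(a+b)/2
    M=R.from_quat(get_state()['tcp_rot']).as_matrix(); p=get_state()['eef_pos']
    print(z,a.round(3),b.round(3),'radius,az',np.hypot(*m[:2]).round(3),np.arctan2(m[1],m[0]).round(2),'tool shift',(M.T@(m-p)*1e3).round(0))
E
```

```text
0.104 [0.636 0.041 0.104] [0.637 0.048 0.104] radius,az 0.638 0.07 tool shift [-394.  138. -573.]
0.134 [0.522 0.193 0.134] [0.523 0.199 0.134] radius,az 0.558 0.36 tool shift [-296.  108. -411.]
0.164 [ 0.494 -0.23   0.164] [ 0.495 -0.221  0.164] radius,az 0.543 -0.43 tool shift [-698.   78. -543.]
```

```bash
for i in 1; do :; done
python3 -m inch '[{"x":-23,"z":-34,"hand":1},{"x":-23,"z":-34,"hand":1},{"x":-23,"z":-34,"hand":1},{"x":-23,"z":-34,"hand":1},{"x":-23,"z":-34,"hand":1}]' 20
python3 -m inch '[{"x":-23,"z":-34,"hand":1},{"x":-23,"z":-34,"hand":1},{"x":-23,"z":-34,"hand":1},{"x":-23,"z":-34,"hand":1},{"x":-23,"z":-34,"hand":1}]'
python3 -m inch '[{"x":-23,"z":-34,"hand":1},{"x":-23,"z":-34,"hand":1},{"x":-23,"z":-34,"hand":1},{"x":-23,"z":-34,"hand":1},{"x":-23,"z":-34,"hand":1}]'
python3 -m inch '[{"x":-23,"z":-32,"hand":1},{"x":-23,"z":-31,"hand":1},{"hand":1},{"hand":1},{"hand":1}]'
python3 - <<'E'
from h import *
snap('wrist','w1.png'); s=get_state(); print(s['eef_pos'],s['opening'],s['contact_force'],s['qpos'])
E
```

```text
[0.25310924 0.62524141 0.24125291] 0.9991765352633379 [ 0.30731495  0.17283246 -0.89055006] [ 1.03599176e+00  2.87007039e-01  1.57780762e+00  6.35569199e-06
  1.27857170e+00 -1.49975657e-01]validation failed for argument at $[0]...
validation failed for argument at $[0]...
validation failed for argument at $[0]...
validation failed for argument at $[0]...
```

View pics/w1.png

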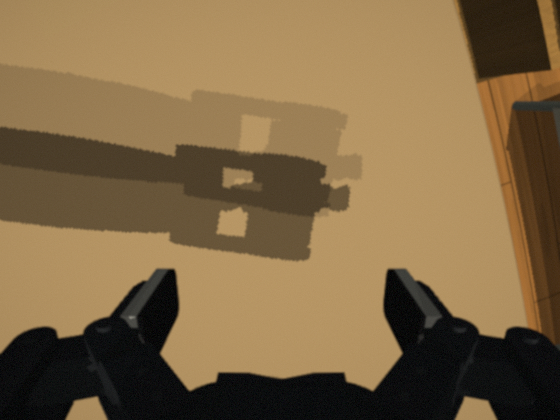

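The arm did not move: the calls were refused, probably because every key is required. The picture shows only bare table and the open jaws. I'll test one full row.

```bash
python3 -m inch '[{"ax":0,"ay":0,"az":0,"x":-23,"y":0,"z":-34,"hand":1}]' 20
```

```text
time: 0.23
eef_pos: [0.2731, 0.5945, 0.2413]
tcp_rot: [-0.584, -0.397, 0.397, 0.586]
contact_force: [0.8, -0.9, -0.2]
opening: 0.881
```

```bash
python3 -m inch '[{"ax":0,"ay":0,"az":0,"x":-23,"y":0,"z":-34,"hand":1},{"ax":0,"ay":0,"az":0,"x":-23,"y":0,"z":-34,"hand":1},{"ax":0,"ay":0,"az":0,"x":-23,"y":0,"z":-34,"hand":1},{"ax":0,"ay":0,"az":0,"x":-23,"y":0,"z":-34,"hand":1},{"ax":0,"ay":0,"az":0,"x":-23,"y":0,"z":-34,"hand":1}]'
python3 -m inch '[{"ax":0,"ay":0,"az":0,"x":-23,"y":0,"z":-34,"hand":1},{"ax":0,"ay":0,"az":0,"x":-23,"y":0,"z":-34,"hand":1},{"ax":0,"ay":0,"az":0,"x":-23,"y":0,"z":-34,"hand":1},{"ax":0,"ay":0,"az":0,"x":-23,"y":0,"z":-34,"hand":1},{"ax":0,"ay":0,"az":0,"x":-23,"y":0,"z":-34,"hand":1}]'
python3 -m inch '[{"ax":0,"ay":0,"az":0,"x":-23,"y":0,"z":-34,"hand":1},{"ax":0,"ay":0,"az":0,"x":-23,"y":0,"z":-34,"hand":1},{"ax":0,"ay":0,"az":0,"x":-23,"y":0,"z":-34,"hand":1},{"ax":0,"ay":0,"az":0,"x":-23,"y":0,"z":-32,"hand":1},{"ax":0,"ay":0,"az":0,"x":-23,"y":0,"z":-31,"hand":1}]'
python3 -m inch '[{"ax":0,"ay":0,"az":0,"x":-26,"y":0,"z":0,"hand":1},{"ax":0,"ay":0,"az":0,"x":0,"y":0,"z":0,"hand":1},{"ax":0,"ay":0,"az":0,"x":0,"y":0,"z":0,"hand":1}]'
python3 - <<'E'
from h import *
snap('wrist','w2.png'); s=get_state(); print(s['time'],s['eef_pos'],s['opening'],s['contact_force'],s['qpos'])
E
```

```text
time: 0.65
eef_pos: [0.3911, 0.4194, 0.242]
tcp_rot: [0.586, 0.395, -0.395, -0.586]
contact_force: [0.5, 0.5, -0.9]
opening: 0.146
time: 1.07
eef_pos: [0.5056, 0.2489, 0.2422]
tcp_rot: [-0.586, -0.395, 0.395, 0.586]
contact_force: [1.2, 0.7, -0.0]
opening: 0.004
time: 1.48
eef_pos: [0.6155, 0.0802, 0.242]
tcp_rot: [-0.586, -0.395, 0.395, 0.587]
contact_force: [1.0, 1.0, -0.4]
opening: -0.002
time: 1.73
eef_pos: [0.6048, 0.0569, 0.2417]
tcp_rot: [-0.587, -0.394, 0.395, 0.587]
contact_force: [0.6, -0.3, -0.2]
opening: -0.001
1.7833 [0.60476964 0.05802977 0.24194047] -0.0011979614452204109 [-0.39177332  0.28939205  0.9073893 ] [-7.14054681e-02  1.40325190e-01  1.74872405e+00  5.70097197e-04
  1.25328636e+00 -1.25650998e+00]
```

View pics/w2.png

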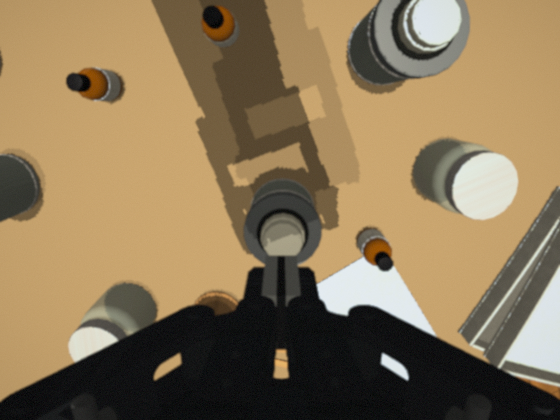

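Wrist view: the short button is around (283,235), partly behind the shut fingers, and the medium button is at (434,23).

```bash
python3 - <<'E'
from h import *
m={.104:(.6365,.0445),.134:(.5225,.196),.164:(.4945,-.2255)}
print('short',world('w2.png',283,236,.104).round(4),'med',world('w2.png',434,23,.134).round(4))
s=get_state();M=R.from_quat(s['tcp_rot']).as_matrix()
print('shift to m',(M.T@(np.array([.6365,.0445,.135])-s['eef_pos'])*1e3).round(1))
# where TCP & tip project
c=np.load('pics/w2.png.npy',allow_pickle=True).item();T=np.linalg.inv(c['T'])
for y in(0,.011):
    P=s['eef_pos']+M@[0,y,0];q=T[:3,:3]@P+T[:3,3];print(cv2.projectPoints(q[None],np.zeros(3),np.zeros(3),K(c),np.array(c['distortion']))[0].ravel())
# project the 34mm circle expected
for xy in ((.6365,.0445),(.632,.045),(.641,.045)):
    P=np.array([[xy[0]+.017*np.cos(a),xy[1]+.017*np.sin(a),.104] for a in np.arange(0,6.3,.2)]);q=P@T[:3,:3].T+T[:3,3]
    r=cv2.projectPoints(q,np.zeros(3),np.zeros(3),K(c),np.array(c['distortion']))[0][:,0];print(xy,r.min(0),r.max(0))
E
```

```text
short [0.632  0.0472 0.104 ] med [0.5253 0.1934 0.134 ]
shift to m [ -0.6 106.9 -34.6]
[284.46110813 286.45858797]
[284.23264283 274.37356383]
(0.6365, 0.0445) [261.22591571 222.10086003] [302.89235567 260.96266897]
(0.632, 0.045) [259.61999129 216.90606707] [301.47006736 256.12309791]
(0.641, 0.045) [263.94213429 226.80592127] [305.4421362  265.34396346]
```

```bash
python3 -m inch '[{"ax":0,"ay":0,"az":0,"x":0,"y":10,"z":-33,"hand":1},{"ax":0,"ay":0,"az":0,"x":0,"y":35,"z":0,"hand":1},{"ax":0,"ay":0,"az":0,"x":0,"y":35,"z":0,"hand":1},{"ax":0,"ay":0,"az":0,"x":0,"y":25,"z":0,"hand":1},{"ax":0,"ay":0,"az":0,"x":0,"y":10,"z":0,"hand":1}]'
python3 -m inch '[{"ax":0,"ay":0,"az":0,"x":0,"y":0,"z":0,"hand":1},{"ax":0,"ay":0,"az":0,"x":0,"y":0,"z":0,"hand":1},{"ax":0,"ay":0,"az":0,"x":0,"y":0,"z":0,"hand":1}]'
python3 - <<'E'
from h import *
snap('top','t3.png');snap('wrist','w3.png')
import numpy as np
a=cv2.imread('pics/t3.png')[130:230,212:312];b=cv2.imread('pics/w3.png')
cv2.imwrite('pics/c3.png',np.hstack([cv2.resize(a,(420,420),interpolation=2),b[120:420,140:420][:,:]*1 if 0 else cv2.resize(b[140:340,190:380],(380,420),interpolation=2)]))
E
```

```text
time: 2.2
eef_pos: [0.6325, 0.0477, 0.1221]
tcp_rot: [-0.584, -0.394, 0.398, 0.588]
contact_force: [-0.7, 0.2, 0.1]
opening: -0.003
time: 2.45
eef_pos: [0.6372, 0.0463, 0.13]
tcp_rot: [0.587, 0.397, -0.394, -0.585]
contact_force: [1.4, 0.5, 0.3]
opening: -0.001
```

View pics/c3.png

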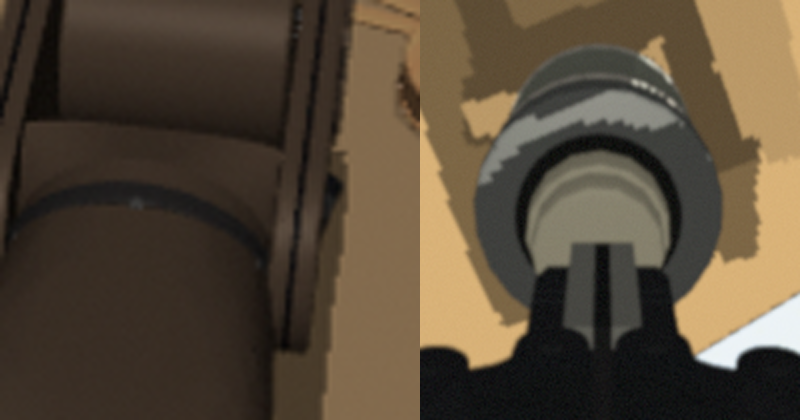

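```bash
python3 - <<'E'
from h import *
s=get_state();print(s['eef_pos'])
c=np.load('pics/w3.png.npy',allow_pickle=True).item();T=np.linalg.inv(c['T']);M=R.from_quat(s['tcp_rot']).as_matrix()
print('cam axes in tool',np.round(c['T_tool_cam'],2).tolist())
for rad,z in((.017,.104),(.019,.095),(.035,.08)):
  P=np.array([[s['eef_pos'][0]+rad*np.cos(a),s['eef_pos'][1]+rad*np.sin(a),z] for a in np.arange(0,6.3,.1)]);q=P@T[:3,:3].T+T[:3,3]
  r=cv2.projectPoints(q,np.zeros(3),np.zeros(3),K(c),np.array(c['distortion']))[0][:,0]
  d=lambda v:((v[0]-190)*2+420,(v[1]-140)*2.1); print(rad,np.round([*d(r.min(0)),*d(r.max(0))]))
E
```

```text
[0.63725372 0.04595437 0.13028808]
cam axes in tool [[1.0, 0.0, -0.0, -0.0], [0.0, -0.28, 0.96, -0.13], [0.0, -0.96, -0.28, 0.07], [0.0, 0.0, 0.0, 1.0]]
0.017 [533. 183. 673. 317.]
0.019 [528. 162. 677. 306.]
0.035 [475.  82. 730. 331.]
```

Fingers are centred on the button to about 1–2 mm: predicted cap edges 533–673, seen 527–668. Pressing in small steps.

```bash
python3 -m inch '[{"ax":0,"ay":0,"az":0,"x":0,"y":6,"z":0,"hand":1},{"ax":0,"ay":0,"az":0,"x":0,"y":6,"z":0,"hand":1},{"ax":0,"ay":0,"az":0,"x":0,"y":2,"z":0,"hand":1},{"ax":0,"ay":0,"az":0,"x":0,"y":2,"z":0,"hand":1},{"ax":0,"ay":0,"az":0,"x":0,"y":2,"z":0,"hand":1}]'
python3 -m inch '[{"ax":0,"ay":0,"az":0,"x":0,"y":2,"z":0,"hand":1},{"ax":0,"ay":0,"az":0,"x":0,"y":2,"z":0,"hand":1},{"ax":0,"ay":0,"az":0,"x":0,"y":2,"z":0,"hand":1},{"ax":0,"ay":0,"az":0,"x":0,"y":0,"z":0,"hand":1}]'
```

```text
time: 2.97
eef_pos: [0.6355, 0.0457, 0.1095]
tcp_rot: [-0.586, -0.395, 0.395, 0.587]
contact_force: [-0.9, 0.1, 2.9]
opening: -0.001
time: 3.3
eef_pos: [0.6355, 0.0457, 0.1029]
tcp_rot: [-0.586, -0.395, 0.395, 0.586]
contact_force: [-1.0, 0.0, 1.8]
opening: -0.0
```

```bash
python3 -m inch '[{"ax":0,"ay":0,"az":0,"x":0,"y":2,"z":0,"hand":1},{"ax":0,"ay":0,"az":0,"x":0,"y":2,"z":0,"hand":1},{"ax":0,"ay":0,"az":0,"x":0,"y":0,"z":0,"hand":1}]'
python3 -m inch '[{"ax":0,"ay":0,"az":0,"x":0,"y":2,"z":0,"hand":1},{"ax":0,"ay":0,"az":0,"x":0,"y":0,"z":0,"hand":1},{"ax":0,"ay":0,"az":0,"x":0,"y":0,"z":0,"hand":1}]'
```

```text
time: 3.55
eef_pos: [0.6355, 0.0457, 0.099]
tcp_rot: [-0.586, -0.395, 0.395, 0.586]
contact_force: [-1.3, -0.4, 3.9]
opening: 0.001
time: 3.8
eef_pos: [0.6357, 0.0457, 0.098]
tcp_rot: [-0.586, -0.395, 0.395, 0.586]
contact_force: [-3.7, 0.7, 5.9]
opening: -0.002
```

```bash
python3 -m inch '[{"ax":0,"ay":0,"az":0,"x":0,"y":2,"z":0,"hand":1},{"ax":0,"ay":0,"az":0,"x":0,"y":0,"z":0,"hand":1},{"ax":0,"ay":0,"az":0,"x":0,"y":0,"z":0,"hand":1}]'
```

```text
time: 4.05
eef_pos: [0.6358, 0.0457, 0.0968]
tcp_rot: [0.586, 0.395, -0.395, -0.586]
contact_force: [-4.5, 0.1, 9.5]
opening: -0.001
```

```bash
python3 -m inch '[{"ax":0,"ay":0,"az":0,"x":0,"y":-8,"z":0,"hand":1},{"ax":0,"ay":0,"az":0,"x":0,"y":-30,"z":0,"hand":1},{"ax":0,"ay":0,"az":0,"x":0,"y":-35,"z":0,"hand":1},{"ax":0,"ay":0,"az":0,"x":0,"y":-35,"z":0,"hand":1},{"ax":0,"ay":0,"az":0,"x":0,"y":-20,"z":0,"hand":1}]'
python3 -m inch '[{"ax":0,"ay":0,"az":0,"x":16,"y":0,"z":33,"hand":1},{"ax":0,"ay":0,"az":0,"x":16,"y":0,"z":33,"hand":1},{"ax":0,"ay":0,"az":0,"x":16,"y":0,"z":33,"hand":1},{"ax":0,"ay":0,"az":0,"x":16,"y":0,"z":33,"hand":1},{"ax":0,"ay":0,"az":0,"x":16,"y":0,"z":33,"hand":1}]'
python3 -m inch '[{"ax":0,"ay":0,"az":0,"x":16,"y":0,"z":33,"hand":1},{"ax":0,"ay":0,"az":0,"x":0,"y":0,"z":0,"hand":1},{"ax":0,"ay":0,"az":0,"x":0,"y":0,"z":0,"hand":1},{"ax":0,"ay":0,"az":0,"x":0,"y":0,"z":0,"hand":1}]'
python3 - <<'E'
from h import *
s=get_state();print(s['eef_pos'],s['contact_force']);snap('wrist','w4.png');snap('side','s4.png')
a=cv2.imread('pics/w4.png');b=cv2.imread('pics/s4.png')[180:280,180:280]
b=cv2.resize(b,(240,240),interpolation=2);a=cv2.copyMakeBorder(a,0,0,0,240,0);a[:240,560:]=b;cv2.imwrite('pics/c4.png',a)
E
```

```text
time: 4.47
eef_pos: [0.6373, 0.0457, 0.2275]
tcp_rot: [0.588, 0.397, -0.393, -0.585]
contact_force: [1.0, -0.3, 0.2]
opening: -0.001
time: 4.88
eef_pos: [0.5115, 0.1828, 0.2227]
tcp_rot: [-0.587, -0.395, 0.395, 0.587]
contact_force: [0.8, 0.2, 0.1]
opening: 0.004
time: 5.22
eef_pos: [0.4885, 0.2089, 0.2232]
tcp_rot: [0.587, 0.396, -0.395, -0.586]
contact_force: [-0.5, 0.4, 0.9]
opening: 0.003
[0.48850995 0.20893266 0.22319437] [-0.53464679  0.35940682  0.93344073]
```

View pics/c4.png

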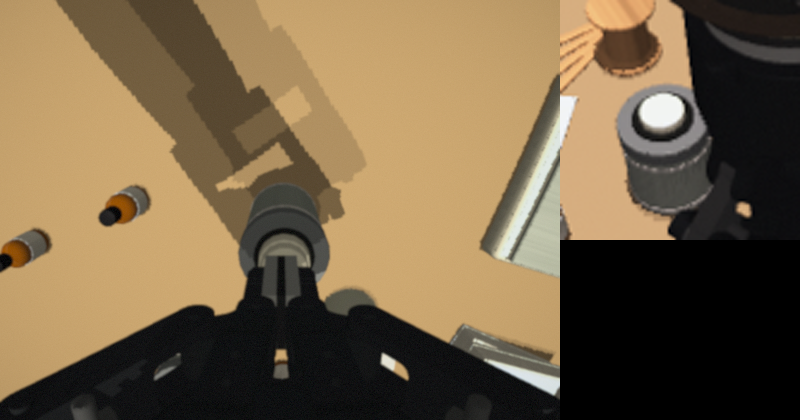

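Short button is now flush and still standing (side crop). In the wrist view the medium lid spans columns 240–329 and its far edge is at row ~210–222. I'll compare with a projection.

```bash
python3 - <<'E'
from h import *
s=get_state();c=np.load('pics/w4.png.npy',allow_pickle=True).item();T=np.linalg.inv(c['T']);M=R.from_quat(s['tcp_rot']).as_matrix()
X=(.5235,.195)
im=cv2.imread('pics/w4.png')
for rad,z in((.017,.134),(.035,.11)):
  P=np.array([[X[0]+rad*np.cos(a),X[1]+rad*np.sin(a),z] for a in np.arange(0,6.3,.1)]);q=P@T[:3,:3].T+T[:3,3]
  r=cv2.projectPoints(q,np.zeros(3),np.zeros(3),K(c),np.array(c['distortion']))[0][:,0];print(rad,r.min(0).round(),r.max(0).round())
  cv2.polylines(im,[r.round().astype(int)],True,(0,255,0) if rad<.02 else (0,0,255))
cv2.imwrite('pics/o4.png',cv2.resize(im[170:320,200:370],None,fx=4,fy=4,interpolation=2))
print('shift',(M.T@(np.r_[X,.155]-s['eef_pos'])*1e3).round(1))
E
```

```text
0.017 [257. 249.] [307. 294.]
0.035 [235. 213.] [328. 299.]
shift [  0.7  68.2 -36.8]
```

View pics/o4.png

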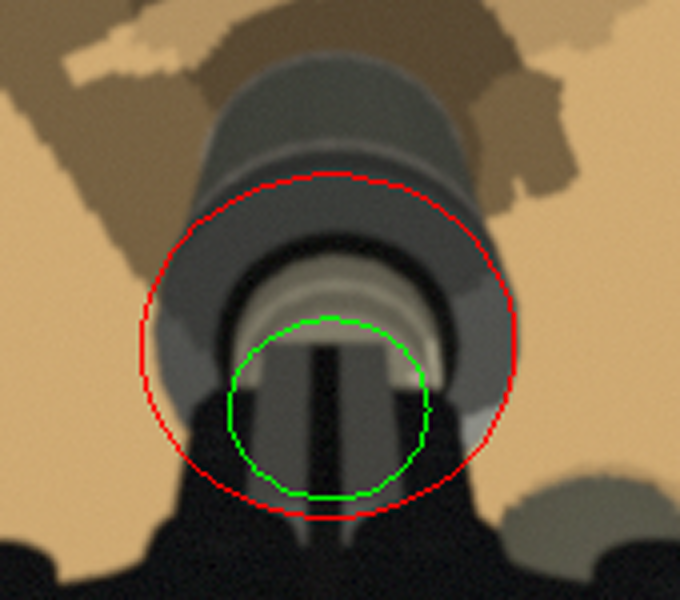

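The overlay suggests the can is ~1.5 mm further in tool x and ~4 mm further in −z. I'll go to a low hover with that correction and check once.

```bash
python3 -m inch '[{"ax":0,"ay":0,"az":0,"x":2,"y":0,"z":-20,"hand":1},{"ax":0,"ay":0,"az":0,"x":0,"y":8,"z":-20,"hand":1},{"ax":0,"ay":0,"az":0,"x":0,"y":28,"z":0,"hand":1},{"ax":0,"ay":0,"az":0,"x":0,"y":20,"z":0,"hand":1},{"ax":0,"ay":0,"az":0,"x":0,"y":9,"z":0,"hand":1}]'
python3 -m inch '[{"ax":0,"ay":0,"az":0,"x":0,"y":0,"z":0,"hand":1},{"ax":0,"ay":0,"az":0,"x":0,"y":0,"z":0,"hand":1},{"ax":0,"ay":0,"az":0,"x":0,"y":0,"z":0,"hand":1}]'
cat > ov.py <<'E'
from h import *
import sys
f,zl=sys.argv[1],float(sys.argv[2])
snap('wrist',f);s=get_state();print(s['eef_pos'],s['contact_force'])
c=np.load('pics/'+f+'.npy',allow_pickle=True).item();T=np.linalg.inv(c['T']);X=s['eef_pos'];im=cv2.imread('pics/'+f)
im=cv2.resize(im[120:320,190:380],None,fx=3,fy=3,interpolation=2)
for rad,z,col in((.017,zl+.024,(0,255,0)),(.019,zl+.015,(255,255,0)),(.035,zl,(0,0,255))):
  P=np.array([[X[0]+rad*np.cos(a),X[1]+rad*np.sin(a),z] for a in np.arange(0,6.3,.1)]);q=P@T[:3,:3].T+T[:3,3]
  r=cv2.projectPoints(q,np.zeros(3),np.zeros(3),K(c),np.array(c['distortion']))[0][:,0]
  cv2.polylines(im,[((r-[190,120])*3).round().astype(int)],True,col)
cv2.imwrite('pics/o'+f,im)
E
python3 ov.py w5.png .11
```

```text
time: 5.73
eef_pos: [0.5254, 0.1941, 0.1548]
tcp_rot: [-0.586, -0.393, 0.396, 0.588]
contact_force: [-0.7, -0.1, 0.0]
opening: 0.002
time: 5.98
eef_pos: [0.5271, 0.1958, 0.1598]
tcp_rot: [0.587, 0.396, -0.394, -0.586]
contact_force: [1.4, -0.4, 0.3]
opening: -0.0
[0.52719658 0.19591956 0.16019225] [-0.21415083  0.90577128  0.53250074]
```

View pics/ow5.png

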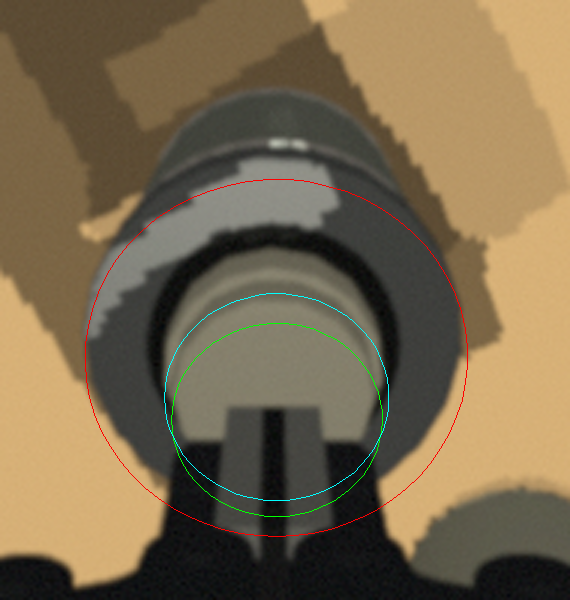

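```bash
python3 - <<'E'
from h import *
c=np.load('pics/w5.png.npy',allow_pickle=True).item();T=np.linalg.inv(np.array(c['T_tool_cam']))
for p in((0,.011,-.011),(0,.011,0),(.011,.011,-.011)):
    q=T[:3,:3]@p+T[:3,3];r=cv2.projectPoints(q[None],np.zeros(3),np.zeros(3),K(c),np.array(c['distortion']))[0].ravel();print(p,((r-[190,120])*3).round())
E
```

```text
(0, 0.011, -0.011) [276. 530.]
(0, 0.011, 0) [276. 465.]
(0.011, 0.011, -0.011) [348. 530.]
```

Image-up is tool +z (camera at +z), so my correction went the wrong way. The can lies about 5 mm toward +z of the fingers, which agrees with the top and side fixes. Correcting and pressing.

```bash
python3 -m inch '[{"ax":0,"ay":0,"az":0,"x":0,"y":0,"z":5,"hand":1},{"ax":0,"ay":0,"az":0,"x":0,"y":6,"z":0,"hand":1},{"ax":0,"ay":0,"az":0,"x":0,"y":6,"z":0,"hand":1},{"ax":0,"ay":0,"az":0,"x":0,"y":2,"z":0,"hand":1},{"ax":0,"ay":0,"az":0,"x":0,"y":2,"z":0,"hand":1}]'
python3 -m inch '[{"ax":0,"ay":0,"az":0,"x":0,"y":2,"z":0,"hand":1},{"ax":0,"ay":0,"az":0,"x":0,"y":2,"z":0,"hand":1},{"ax":0,"ay":0,"az":0,"x":0,"y":2,"z":0,"hand":1},{"ax":0,"ay":0,"az":0,"x":0,"y":2,"z":0,"hand":1},{"ax":0,"ay":0,"az":0,"x":0,"y":0,"z":0,"hand":1}]'
python3 -m inch '[{"ax":0,"ay":0,"az":0,"x":0,"y":2,"z":0,"hand":1},{"ax":0,"ay":0,"az":0,"x":0,"y":2,"z":0,"hand":1},{"ax":0,"ay":0,"az":0,"x":0,"y":2,"z":0,"hand":1},{"ax":0,"ay":0,"az":0,"x":0,"y":0,"z":0,"hand":1}]'
```

```text
time: 6.45
eef_pos: [0.521, 0.1979, 0.1422]
tcp_rot: [-0.586, -0.395, 0.395, 0.587]
contact_force: [-2.1, 0.4, 3.9]
opening: -0.001
time: 6.87
eef_pos: [0.521, 0.1978, 0.1339]
tcp_rot: [-0.586, -0.395, 0.395, 0.587]
contact_force: [-2.0, 1.0, 2.5]
opening: -0.004
time: 7.2
eef_pos: [0.5212, 0.1978, 0.1283]
tcp_rot: [-0.586, -0.395, 0.395, 0.587]
contact_force: [-2.6, 0.2, 6.2]
opening: 0.003
```

```bash
python3 -m inch '[{"ax":0,"ay":0,"az":0,"x":0,"y":2,"z":0,"hand":1},{"ax":0,"ay":0,"az":0,"x":0,"y":1,"z":0,"hand":1},{"ax":0,"ay":0,"az":0,"x":0,"y":0,"z":0,"hand":1},{"ax":0,"ay":0,"az":0,"x":0,"y":0,"z":0,"hand":1}]'
```

```text
time: 7.53
eef_pos: [0.5218, 0.1979, 0.1268]
tcp_rot: [0.586, 0.395, -0.395, -0.586]
contact_force: [-4.0, 0.4, 8.8]
opening: -0.001
```

```bash
python3 -m inch '[{"ax":0,"ay":0,"az":0,"x":0,"y":-8,"z":0,"hand":1},{"ax":0,"ay":0,"az":0,"x":0,"y":-30,"z":0,"hand":1},{"ax":0,"ay":0,"az":0,"x":0,"y":-35,"z":0,"hand":1},{"ax":0,"ay":0,"az":0,"x":0,"y":-35,"z":0,"hand":1},{"ax":0,"ay":0,"az":0,"x":0,"y":0,"z":0,"hand":1}]'
python3 -m inch '[{"ax":0,"ay":0,"az":0,"x":-33.5,"y":0,"z":-11,"hand":1},{"ax":0,"ay":0,"az":0,"x":-33.5,"y":0,"z":-11,"hand":1},{"ax":0,"ay":0,"az":0,"x":-33.5,"y":0,"z":-11,"hand":1},{"ax":0,"ay":0,"az":0,"x":-33.5,"y":0,"z":-11,"hand":1},{"ax":0,"ay":0,"az":0,"x":-33.5,"y":0,"z":-11,"hand":1}]'
python3 -m inch '[{"ax":0,"ay":0,"az":0,"x":-33.5,"y":0,"z":-11,"hand":1},{"ax":0,"ay":0,"az":0,"x":-33.5,"y":0,"z":-11,"hand":1},{"ax":0,"ay":0,"az":0,"x":-33.5,"y":0,"z":-11,"hand":1},{"ax":0,"ay":0,"az":0,"x":-33.5,"y":0,"z":-11,"hand":1},{"ax":0,"ay":0,"az":0,"x":-33.5,"y":0,"z":-11,"hand":1}]'
python3 -m inch '[{"ax":0,"ay":0,"az":0,"x":-33.5,"y":0,"z":-11,"hand":1},{"ax":0,"ay":0,"az":0,"x":-33.5,"y":0,"z":-12,"hand":1},{"ax":0,"ay":0,"az":0,"x":0,"y":0,"z":0,"hand":1},{"ax":0,"ay":0,"az":0,"x":0,"y":14,"z":0,"hand":1},{"ax":0,"ay":0,"az":0,"x":0,"y":14,"z":0,"hand":1}]'
python3 -m inch '[{"ax":0,"ay":0,"az":0,"x":0,"y":5,"z":0,"hand":1},{"ax":0,"ay":0,"az":0,"x":0,"y":0,"z":0,"hand":1},{"ax":0,"ay":0,"az":0,"x":0,"y":0,"z":0,"hand":1}]'
python3 ov.py w6.png .14
```

```text
time: 7.95
eef_pos: [0.5256, 0.1984, 0.2418]
tcp_rot: [0.589, 0.4, -0.39, -0.584]
contact_force: [1.4, 0.6, 1.8]
opening: -0.001
time: 8.37
eef_pos: [0.5092, 0.0202, 0.2328]
tcp_rot: [0.587, 0.395, -0.395, -0.586]
contact_force: [0.5, -0.4, 0.7]
opening: -0.003
time: 8.78
eef_pos: [0.4972, -0.156, 0.2328]
tcp_rot: [0.587, 0.395, -0.395, -0.586]
contact_force: [0.8, 0.1, 0.3]
opening: 0.002
time: 9.2
eef_pos: [0.4941, -0.226, 0.2054]
tcp_rot: [0.588, 0.395, -0.394, -0.586]
contact_force: [0.1, -0.3, -1.3]
opening: -0.002
time: 9.45
eef_pos: [0.4937, -0.2244, 0.2]
tcp_rot: [-0.586, -0.395, 0.395, 0.586]
contact_force: [1.1, 0.2, -0.1]
opening: 0.001
[ 0.49407144 -0.22458627  0.20077492] [-0.38953299 -0.14672327  0.44929702]
```

View pics/ow6.png

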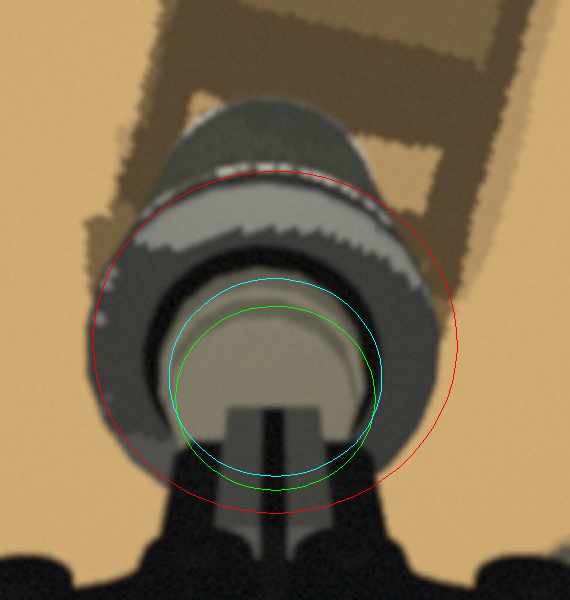

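Fingers are ~2 mm too far in +x: lid 87–440 against 93–457 predicted. Depth is right to 1 mm. Correcting and pressing.

```bash
python3 -m inch '[{"ax":0,"ay":0,"az":0,"x":-2,"y":8,"z":1,"hand":1},{"ax":0,"ay":0,"az":0,"x":0,"y":8,"z":0,"hand":1},{"ax":0,"ay":0,"az":0,"x":0,"y":5,"z":0,"hand":1},{"ax":0,"ay":0,"az":0,"x":0,"y":2,"z":0,"hand":1},{"ax":0,"ay":0,"az":0,"x":0,"y":2,"z":0,"hand":1}]'
python3 -m inch '[{"ax":0,"ay":0,"az":0,"x":0,"y":2,"z":0,"hand":1},{"ax":0,"ay":0,"az":0,"x":0,"y":2,"z":0,"hand":1},{"ax":0,"ay":0,"az":0,"x":0,"y":2,"z":0,"hand":1},{"ax":0,"ay":0,"az":0,"x":0,"y":2,"z":0,"hand":1},{"ax":0,"ay":0,"az":0,"x":0,"y":0,"z":0,"hand":1}]'
python3 -m inch '[{"ax":0,"ay":0,"az":0,"x":0,"y":2,"z":0,"hand":1},{"ax":0,"ay":0,"az":0,"x":0,"y":2,"z":0,"hand":1},{"ax":0,"ay":0,"az":0,"x":0,"y":2,"z":0,"hand":1},{"ax":0,"ay":0,"az":0,"x":0,"y":0,"z":0,"hand":1}]'
```

```text
time: 9.92
eef_pos: [0.4918, -0.226, 0.1746]
tcp_rot: [-0.586, -0.395, 0.395, 0.587]
contact_force: [1.0, -0.4, -0.1]
opening: -0.0
time: 10.33
eef_pos: [0.492, -0.2262, 0.1673]
tcp_rot: [-0.586, -0.395, 0.395, 0.586]
contact_force: [-1.5, 0.3, 2.5]
opening: -0.003
time: 10.67
eef_pos: [0.492, -0.2262, 0.1609]
tcp_rot: [-0.586, -0.395, 0.395, 0.586]
contact_force: [-0.4, 1.0, 1.9]
opening: 0.005
```

```bash
python3 -m inch '[{"ax":0,"ay":0,"az":0,"x":0,"y":2,"z":0,"hand":1},{"ax":0,"ay":0,"az":0,"x":0,"y":2,"z":0,"hand":1},{"ax":0,"ay":0,"az":0,"x":0,"y":0,"z":0,"hand":1},{"ax":0,"ay":0,"az":0,"x":0,"y":0,"z":0,"hand":1}]'
```

```text
time: 11.0
eef_pos: [0.4923, -0.2264, 0.158]
tcp_rot: [0.587, 0.395, -0.395, -0.586]
contact_force: [-2.2, 0.9, 5.7]
opening: -0.001
```

```bash
python3 -m inch '[{"ax":0,"ay":0,"az":0,"x":0,"y":2,"z":0,"hand":1},{"ax":0,"ay":0,"az":0,"x":0,"y":0.5,"z":0,"hand":1},{"ax":0,"ay":0,"az":0,"x":0,"y":0,"z":0,"hand":1},{"ax":0,"ay":0,"az":0,"x":0,"y":0,"z":0,"hand":1}]'
```

```text
time: 11.33
eef_pos: [0.4927, -0.2267, 0.1566]
tcp_rot: [0.587, 0.395, -0.395, -0.586]
contact_force: [-2.2, 1.2, 9.5]
opening: -0.0
```

```bash
python3 -m inch '[{"ax":0,"ay":0,"az":0,"x":0,"y":-8,"z":0,"hand":1},{"ax":0,"ay":0,"az":0,"x":0,"y":-30,"z":0,"hand":1},{"ax":0,"ay":0,"az":0,"x":0,"y":-35,"z":0,"hand":1},{"ax":0,"ay":0,"az":0,"x":0,"y":-25,"z":0,"hand":1},{"ax":0,"ay":0,"az":0,"x":0,"y":0,"z":0,"hand":1}]'
python3 -m inch '[{"ax":0,"ay":0,"az":0,"x":-30,"y":0,"z":0,"hand":1},{"ax":0,"ay":0,"az":0,"x":-36,"y":0,"z":0,"hand":1},{"ax":0,"ay":0,"az":0,"x":-36,"y":0,"z":0,"hand":1},{"ax":0,"ay":0,"az":0,"x":-36,"y":0,"z":0,"hand":1},{"ax":0,"ay":0,"az":0,"x":-30,"y":0,"z":0,"hand":1}]'
python3 -m inch '[{"ax":0,"ay":0,"az":0,"x":0,"y":0,"z":0,"hand":1},{"ax":0,"ay":0,"az":0,"x":0,"y":0,"z":0,"hand":1},{"ax":0,"ay":0,"az":0,"x":0,"y":0,"z":0,"hand":1}]'
python3 - <<'E'
from h import *
snap('side','s9.png');snap('top','t9.png')
b=cv2.imread('pics/s9.png');a=cv2.imread('pics/t9.png')
a=cv2.resize(a,(420,315));b=cv2.resize(b[90:370,130:420],None,fx=1.3,fy=1.3)
o=np.zeros((max(315,b.shape[0]),420+b.shape[1],3),np.uint8);o[:315,:420]=a;o[:b.shape[0],420:]=b;cv2.imwrite('pics/c9.png',o)
E
```

```text
time: 11.75
eef_pos: [0.4946, -0.2281, 0.2594]
tcp_rot: [0.59, 0.397, -0.394, -0.582]
contact_force: [1.3, -0.1, -0.3]
opening: 0.003
time: 12.17
eef_pos: [0.4277, -0.3836, 0.2514]
tcp_rot: [-0.586, -0.395, 0.395, 0.587]
contact_force: [0.2, 0.1, -0.3]
opening: 0.001
time: 12.42
eef_pos: [0.4288, -0.3814, 0.2516]
tcp_rot: [-0.586, -0.395, 0.395, 0.587]
contact_force: [0.2, 0.3, 0.5]
opening: 0.002
```

View pics/c9.png

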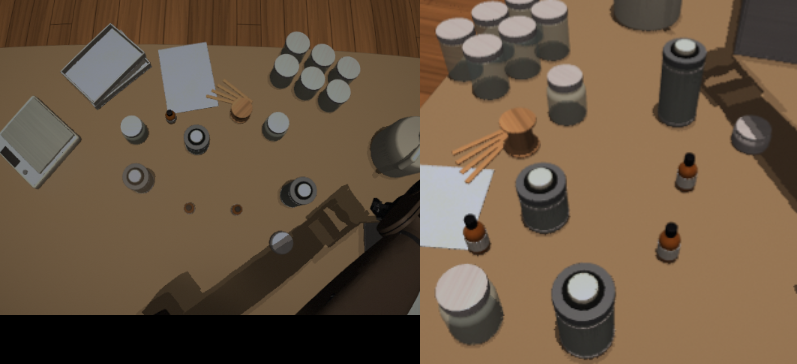

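The picture shows all three buttons sunk into their lids (side crop at (541,180), (582,288) and (685,47)). The canisters and bystanders are standing where they were, and the hand is clear.

```bash
python3 -c "
from plant import sign_off; print(sign_off())"
```

```text
the job is handed in; nothing more can be done
None
```

I pressed all three lid buttons with the shut fingertips in the order short, medium, tall, and handed the job in at about 12.5 s.

- **Presses:** The final forces were about 9.5, 8.8 and 9.5 N, a little over the 6–8 N the task names but well under the 25 N limit. At the end of each press the fingertip height matched the full 14 mm of travel plus the cap's spring.
- **Final check:** The last side and top pictures show all three buttons sunk into their lids. All three canisters and the bystanders look where they were, judged by eye. The hand is about 17 cm sideways of the tall canister with almost no contact force.
- **What went wrong on the way:**
  - My first move calls were refused because rows need every key; the arm did not move.
  - I corrected the approach to the medium canister the wrong way by about 5 mm. I caught it in the wrist view and fixed it before touching.
  - The top and side cameras disagreed by 6–9 mm, which the wrist view settled.

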